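Scrub out a narrow-necked lab jar with a long brush

TASK

Take the long-handled brush out of its holder and scrub out the clamped jar: first push the bristles down onto the middle of its floor, then, leaning the brush so that they press gently, with a few newtons, on the inner wall, stroke from the bottom up to the shoulder and back down to the bottom, first on the side nearest the clamp screw's black knob and then on the side straight opposite. Never press hard on the wall, and leave the other things on the bench alone. Finally stand the brush back in its holder, bristles down, and let go.

Things in the scene. Friction and masses are not known exactly. Their poses are not given: they have to be found in the camera images.
- jar: White double-walled plastic jar held upright between two jaws on a blue plate, all rigid and fixed to the bench. Origin: on the jar's axis, at the plate's underside, on the bench; z up. The clamp screw's black knob (34 mm wide, 40 mm above the bench, 88 to 102 mm from the axis) is on the +y side; the side across from it is -y. Plate 160 x 160 x 12 mm; jaws at y = +-72 mm, 57 mm above the bench.
- jar_mouth (a point): Centre of the jar's mouth, at the rim, 142 mm above the bench. The neck (inner radius 28 mm, outer 32) goes 16 mm down from here; below it the shoulder, a cone, widens to the straight wall, which begins 30 mm below the rim.
- jar_floor: The jar's floor disc, fixed, axes as the jar. Origin: centre of its underside, 12 mm above the bench; the floor's upper face is 5 mm above this origin (17 mm above the bench).
- jar_wall: Fixed straight wall, up to 112 mm above the bench. Outside radius 58 mm. Inner wall: radius 44 mm (up to 45.5 by place), but moulded off-centre by up to 7 mm towards or away from the knob, differently each time and hidden by the shoulder: feel for it. Origin: jar's axis, 12 mm above the bench. Lean the brush about 16 degrees, handle to the other side, to reach it past the neck.
- brush: Straight brush, 230 mm long, 70 to 140 g, loose, standing in the holder. Origin: centre of the flat bristle end; z runs up to the handle. Bristle head (firm, rigid): 28 mm diameter, 30 mm long, end edges chamfered 4 mm; steel rod 8 mm diameter up to 145 mm; square wooden handle 20 x 20 mm, faces along the brush's x and y, from 145 to 228 mm.
- brush_tip (a point): Centre of the flat bristle end of the brush (same point and axes as the brush's origin).
- brush_grip (a point): On the brush's axis inside the handle, 192 mm from the bristle end: a good place to grip, from above, one finger on each of two parallel faces.
- holder: Brush holder, fixed: steel foot disc, 100 mm diameter, 6 mm thick, with an upright aluminium tube, top 75 mm above the bench, outer radius 25 mm, inner 21 mm, mouth flared to about 26 mm inside. Origin: centre of its underside on the bench, z up. The brush stands on the foot disc's upper face, 6 mm above the bench, inside the tube.
- lidded_jar: Small closed white jar, 60 mm diameter, 85 mm high, a bystander. Origin: centre of its underside.
- weight: Steel cylinder weight, 48 mm diameter, 35 mm high, a bystander. Origin: centre of its underside.
- pot: Small open white cup, 80 mm at the rim, 85 mm high, a bystander. Origin: centre of its underside.
- amber: Small amber bottle with a black cap, 48 mm diameter, 90 mm high, a bystander. Origin: centre of its underside.
Not all that is in view belongs to the job. What is shaped like the brush but green is not meant.

How it is judged:
On the way, in this order (a step that is already met when the one before it is completed fails the run):
1. brush head pressed down on the middle of the jar's floor (over 1.5 N) (z of brush_tip in the frame of jar_floor below 0.009 m and horizontal distance between brush_tip and jar_floor below 0.025 m and contact force between brush and jar_floor above 1.5 N), for 0.1 s.
2. brush head pressed (over 1 N) on the inner wall of the clamp-screw side, low down (y of brush_tip in the frame of jar_floor above 0.019 m and x of brush_tip in the frame of jar_floor between -0.018 and 0.018 m and z of brush_tip in the frame of jar_floor below 0.025 m and contact force between brush and jar_wall above 1 N), for 0.1 s.
3. brush head pressed (over 1 N) on the inner wall of the clamp-screw side, up under the shoulder (y of brush_tip in the frame of jar_floor above 0.019 m and x of brush_tip in the frame of jar_floor between -0.018 and 0.018 m and z of brush_tip in the frame of jar_floor above 0.05 m and contact force between brush and jar_wall above 1 N), for 0.1 s.
4. brush head pressed (over 1 N) on the inner wall of the clamp-screw side, low down, back at the bottom (all of step 2), for 0.1 s.
5. brush head pressed (over 1 N) on the inner wall of the opposite side, low down (y of brush_tip in the frame of jar_floor below -0.019 m and x of brush_tip in the frame of jar_floor between -0.018 and 0.018 m and z of brush_tip in the frame of jar_floor below 0.025 m and contact force between brush and jar_wall above 1 N), for 0.1 s.
6. brush head pressed (over 1 N) on the inner wall of the opposite side, up under the shoulder (y of brush_tip in the frame of jar_floor below -0.019 m and x of brush_tip in the frame of jar_floor between -0.018 and 0.018 m and z of brush_tip in the frame of jar_floor above 0.05 m and contact force between brush and jar_wall above 1 N), for 0.1 s.
7. brush head pressed (over 1 N) on the inner wall of the opposite side, low down, back at the bottom (all of step 5), for 0.1 s.
At the end, for the whole second after the job is handed in: The brush stands bristles down in its holder (bristle end within 12 mm of the holder's axis and no more than 12 mm above the bench, leaning less than 0.25 rad), at rest and released (horizontal distance between brush_tip and holder below 0.012 m and z of brush_tip in the frame of holder below 0.012 m and angle between brush's own z axis and vertical below 0.25 rad and linear speed of brush below 0.02 m/s); the robot touches nothing.
It fails at once if the brush is pushed on the jar's wall with more than 15 N (contact force between brush and jar_wall above 15 N).
It fails at once if a bystander is shifted by more than 25 mm (distance of any of lidded_jar, weight, pot, amber from where it was at the start of the episode above 0.025 m).
It also fails if it takes over 72 s, if anything falls off the work surface, if the arm or the gripper's body presses on something with over 40 N, if the wrist force passes 120 N, or if a joint passes its speed limit or range.

ROBOT

A 7-joint arm with a two-finger parallel gripper is mounted at the origin on the work surface. World frame = base frame: x ahead of the robot, y to its left, z up, the work surface at z = 0. Lengths are in m, angles in rad, forces in N, time in s.
With the tool pointing down it reaches from about 0.425 to 0.925 m from the base axis. Payload 6.8 kg.
Tool frame: the origin (TCP) lies midway between the tips of the shut fingers; the grasp point (between the pads) lies 19 mm behind it (r.grip_depth is the distance from the TCP to the grasp point, in m); z points along the fingers, y is the line along which they close (so a half turn about z gives the same grasp; the last joint's range is limited). The gripper opens to 85 mm and grips with 20 to 120 N. Pads are 22 mm wide; open, the fingers measure 114 mm over their backs; the gripper's body (76 mm by 85 mm) begins 54 mm behind the grasp point. The pads swing forward as they close: fully open they stand 13 mm farther back than shut.
Start: joints at [-1.414, 0.477, 0.022, 1.555, -0.011, 1.109, -0.083], TCP at [0.177, 0.651, 0.231] pointing down, gripper open.
Joint ranges: [-2.96, 2.96], [-0.34, 2.1], [-1.41, 1.46], [0.24, 2.44], [-1.37, 4.51], [0.17, 1.92], [-2.96, 2.96]. Speed limits (rad/s): [2.39, 2.39, 3.14, 3.14, 3.14, 3.14, 3.14].

INTERFACE

Orientations are given as a rotation vector (axis times angle).
In Python, from bench import telemetry, grab_frame, calibration, order, silhouettes, r gives the robot as it stands.
- The arm moves only by the tool apply_moves, never from a script. Its argument "moves" is a list of rows, each a list of 7 numbers: the turn, a rotation vector about the tool's x, y, z scaled (see below), then the shift along the tool's x, y, z scaled (see below), then the opening, from -1 (shut) to 1 (fully open). A call has exactly 8 rows; each row shifts and turns the commanded pose from where the row before left it, along the tool's axes as they then stand; what a row does not reach is not made up. The controller multiplies each number of a shift by 1000 mm and each number of a turn by 6 degrees. A row lasts 1/12 s, in which the tool goes at most 41.7 mm and 7.16 degrees, less where a joint would pass 70% of its speed; a pose out of reach is approached as far as the arm can. A call with a number of a shift or a turn outside -1 to 1 is refused whole. A call with a gripper value outside its range is refused whole. The fingers move at their own pace and stop on an object; "grip_force" is the grip in N (left out, the last holds). Time passes only in rows, so rows that do not move let the fingers close, or fill a call up. It gives the time, the measured TCP pose, the force, the opening and the grip force at its end, in the units of the state.
- telemetry.get_obs(): the state, without advancing time (a new reading comes with each control period).
- grab_frame(name): name is "scene" or "side" or "wrist"; returns the picture (480x640x3 uint8, blue, green, red); there is no depth.
- calibration(name): a dict with "fx", "fy", "cx", "cy" (pixels), "world_from_camera" (4x4, takes a point from camera to world coordinates); the wrist camera has in their place "mount" (4x4, takes a point from camera to tool coordinates, whose origin is the TCP and whose axes are the flange's). Camera axes: x right, y down, z forward; pixel columns grow to the right and rows downward; lengths in m; the calibration is good to about 2 mm. A picture is of the moment at which its call begins: read the wrist's pose just before it. calibration takes no time and is no camera call.
- order.hand_in(): hands the job in; it is judged then, once.
Trained networks look in the newest picture that a camera, given by its name, has taken for a name from the list of things; names that differ only in an ending like _2 or _b are one class to them, and where a whole thing is asked for, a point or a joint stands for the part that bears it (a point fixed in the world has none). Each returns a list of dicts, best first, with "p" (0 to 1); they miss things now and then, are a little off and sometimes report something else, mostly with a low value. They report only what shows in the picture. A call takes as long as a camera call. They do not tell look-alikes from the thing itself.
- silhouettes(thing, camera): "mask" (480x640 bool, what is visible of it) and "extent" ([centre column, centre row, width, height] in pixels, round what is visible of it).
The state is a dict: "clock": time; "joints": joint angles; "qvel": joint speeds; "tau": joint torques, N m; "tcp_pos": TCP position; "orientation": TCP orientation; "contact_force": force on the tool from outside, world axes, zero at the start; "moment": the same for the moment, N m; "grip_width": finger opening in m; "gripper_force": force on a finger pad.
Only numpy, scipy, OpenCV 4.12 (cv2) and the standard library are available. Lean on these libraries where they do the work, as an engineer would, in place of code of your own. Each camera call takes 0.05 s, during which the arm holds its last target. There are 200 camera calls.

## Working session

There is one attempt and no reset: what is moved stays moved. The work goes in short steps, Python scripts to look and compute and a tool call to move; the robot and the scene stay as the last step left them, time stands still between calls to the robot, and variables do not carry over. Pictures are saved under pics/ and viewed, at most 10 in all, crops included, and the job is handed in when it is done.

Besides the shell and the picture viewer there is one more tool, called after ">>>" as name(argument=value, ...) on one line, values as JSON. apply_moves: Moves the arm, as the interface text tells. Its arguments: {"type":"object","properties":{"moves":{"type":"array"},"grip_force":{"type":"number"}},"required":["moves"]}

```bash
mkdir -p pics; ls; python3 - <<'E'
from bench import telemetry, grab_frame, calibration, silhouettes
import cv2,numpy as np
print(telemetry.get_obs())
for c in("scene","side"):
    im=grab_frame(c); cv2.imwrite(f"pics/{c}0.png",im)
    k=calibration(c); print(c,k["fx"],k["cx"],k["cy"],np.round(k["world_from_camera"],3).tolist())
    for t in("jar","jar_floor","brush","holder","lidded_jar","weight","pot","amber"):
        print(t,[(round(d["p"],2),np.round(d["extent"]).tolist()) for d in silhouettes(t,c)][:3])
print(calibration("wrist"))
E
```

```text
pics
{'clock': 0.0, 'joints': array([-1.41415444,  0.4777919 ,  0.02237797,  1.55649034, -0.01146976,
        1.10928465, -0.08307594]), 'qvel': array([ 0.00095547, -0.0016118 ,  0.00133857,  0.00132332, -0.0005031 ,
        0.00144184, -0.00029622]), 'tau': array([ 3.33486760e-04, -5.96466100e+01,  1.60843939e+00, -2.81184608e+01,
        1.24968082e-02,  9.78285796e-03, -5.21581626e-06]), 'tcp_pos': array([0.17650938, 0.65088487, 0.23031555]), 'orientation': array([-4.14595243e-01, -3.11405147e+00,  2.89764296e-03]), 'contact_force': array([ 0.03373095, -0.30643736, -0.09157134]), 'moment': array([ 0.00201933, -0.00989737, -0.01718236]), 'gripper_force': 0.0, 'grip_width': 0.08565782692885862}
scene 468.2823864292592 324.4991307234718 236.95380260104784 [[0.562, 0.666, -0.491, 1.183], [0.827, -0.442, 0.346, -0.445], [0.013, -0.601, -0.799, 1.114], [0.0, 0.0, 0.0, 1.0]]
jar [(0.75, [389.0, 191.0, 65.0, 62.0])]
jar_floor []
brush [(0.86, [245.0, 233.0, 10.0, 47.0]), (0.83, [235.0, 194.0, 13.0, 32.0]), (0.82, [300.0, 234.0, 14.0, 62.0])]
holder [(0.64, [257.0, 261.0, 39.0, 30.0])]
lid
[... 630 characters left out ...]
(0.93, [338.0, 338.0, 36.0, 43.0])]
lidded_jar [(0.98, [378.0, 240.0, 22.0, 38.0])]
weight [(0.74, [263.0, 308.0, 19.0, 22.0])]
pot [(0.61, [233.0, 157.0, 28.0, 36.0])]
amber [(0.86, [457.0, 447.0, 25.0, 33.0]), (0.45, [233.0, 154.0, 27.0, 37.0])]
{'fx': 340.7001709298611, 'fy': 340.7001709298611, 'cx': 315.0971639474135, 'cy': 235.35353599406497, 'mount': array([[-8.58164211e-05, -9.58482865e-01, -2.85150118e-01,
         7.13636526e-02],
       [ 9.99999863e-01, -2.29703849e-04,  4.71158121e-04,
         2.22164829e-04],
       [-5.17097066e-04, -2.85150038e-01,  9.58482753e-01,
        -1.43505349e-01],
       [ 0.00000000e+00,  0.00000000e+00,  0.00000000e+00,
         1.00000000e+00]])}
```

```bash
python3 - <<'E'
import cv2,numpy as np
a=cv2.imread("pics/scene0.png");b=cv2.imread("pics/side0.png")
cv2.imwrite("pics/c1.png",cv2.resize(a[140:320,200:440],(800,600),interpolation=cv2.INTER_CUBIC))
cv2.imwrite("pics/c2.png",cv2.resize(b[170:395,160:460],(800,600),interpolation=cv2.INTER_CUBIC))
E
```

```text
(no output)
```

View pics/c1.png

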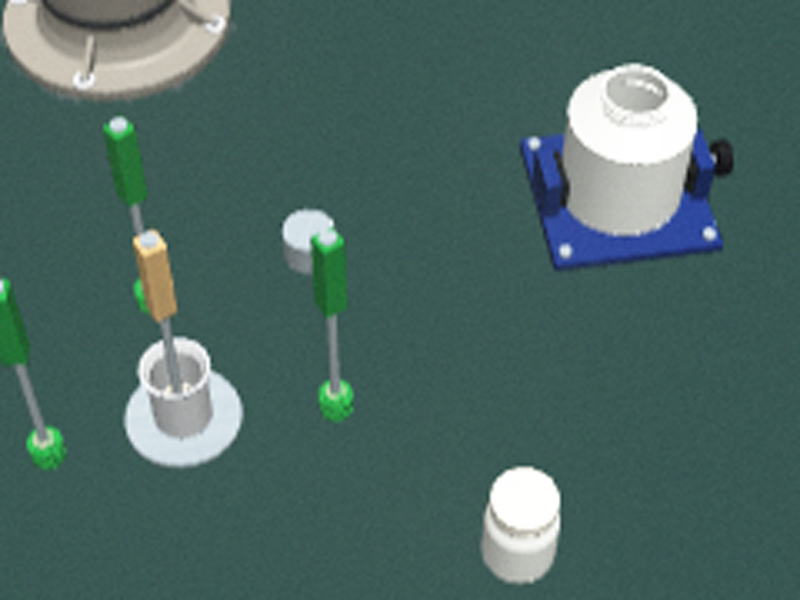

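View pics/c2.png

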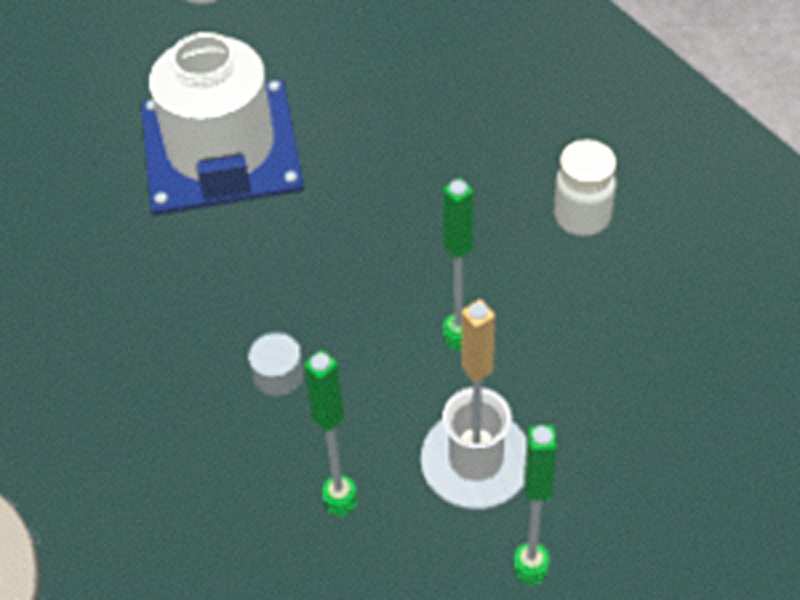

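c1 (scene) shows the wooden brush in the holder (handle top ~(150,240)), three green look-alikes around it, and the jar with its black knob at (722,157). c2 (side) shows the same things, with all four plate rivets visible. Next I triangulate them.

```bash
cat > h.py <<'E'
import numpy as np, cv2
from scipy.spatial.transform import Rotation as R
from bench import telemetry, grab_frame, calibration, silhouettes
def pose():
    o=telemetry.get_obs(); T=np.eye(4); T[:3,:3]=R.from_rotvec(o["orientation"]).as_matrix(); T[:3,3]=o["tcp_pos"]; return T
def cam(c,T=None):
    k=calibration(c); W=T@k["mount"] if c=="wrist" else k["world_from_camera"]
    return k,np.asarray(W)
def ray(kW,uv):
    k,W=kW; d=W[:3,:3]@[(uv[0]-k["cx"])/k["fx"],(uv[1]-k["cy"])/k["fy"],1]; return W[:3,3],d/np.linalg.norm(d)
def onz(kW,uv,z):
    o,d=ray(kW,uv); return o+d*(z-o[2])/d[2]
def tri(rs):
    A=sum(np.eye(3)-np.outer(d,d) for o,d in rs); b=sum((np.eye(3)-np.outer(d,d))@o for o,d in rs); return np.linalg.solve(A,b)
def proj(kW,p):
    k,W=kW; q=np.linalg.inv(W)@np.append(p,1); return np.array([q[0]/q[2]*k["fx"]+k["cx"],q[1]/q[2]*k["fy"]+k["cy"]])
E
python3 - <<'E'
from h import *
np.set_printoptions(precision=4,suppress=True)
S,D=cam("scene"),cam("side")
s=lambda u,v:(200+u/3.3333-.35,140+v/3.3333-.35)
d=lambda u,v:(160+u/2.6667-.3,170+v/2.6667-.3)
t2=lambda n,a,b:print(n,tri([ray(S,s(*a)),ray(D,d(*b))]))
t2("brush top",(149,240),(478,312))
t2("mouth",(636,91),(203,57))
t2("g1",(118,125),(320,362))
t2("g2",(328,237),(458,187))
t2("g3",(0,286),(542,435))
print("rivD",[onz(D,d(*p),.013)[:2] for p in((150,104),(274,86),(290,177),(161,198))])
print("rivS",[onz(S,s(*p),.013)[:2] for p in((534,143),(709,233),(565,250))])
print("knob",onz(S,s(724,157),.04))
print("holder rim S,D",onz(S,s(174,368),.075),onz(D,d(477,420),.075))
print("foot",onz(S,s(184,415),.006),onz(D,d(477,458),.006))
print("brush foot head",onz(S,s(336,400),.015))
print("weight",onz(S,s(309,228),.035),onz(D,d(276,353),.035))
for n,z,e1,e2 in(("lidded",.04,(356,297),(378,240)),("pot",.04,(474,183),(233,157)),("amber",.045,(142,332),(457,447))):
    print(n,onz(S,e1,z),onz(D,e2,z))
E
```

```text
brush top [ 0.4716 -0.1862  0.235 ]
mouth [0.4811 0.2787 0.141 ]
g1 [ 0.3504 -0.1485  0.2298]
g2 [ 0.5377 -0.0731  0.23  ]
g3 [ 0.4456 -0.2951  0.2281]
rivD [array([0.448 , 0.3716]), array([0.572 , 0.3123]), array([0.5145, 0.1887]), array([0.3918, 0.2453])]
rivS [array([0.3879, 0.2496]), array([0.569 , 0.3165]), array([0.5115, 0.1928])]
knob [0.5204 0.3709 0.04  ]
holder rim S,D [ 0.4723 -0.1846  0.075 ] [ 0.4714 -0.1896  0.075 ]
foot [ 0.4727 -0.1839  0.006 ] [ 0.4728 -0.1888  0.006 ]
brush foot head [ 0.5365 -0.0714  0.015 ]
weight [0.376  0.0022 0.035 ] [ 0.3799 -0.0027  0.035 ]
lidded [ 0.7315 -0.0222  0.04  ] [ 0.7337 -0.0231  0.04  ]
pot [0.6081 0.5327 0.04  ] [0.591  0.5121 0.04  ]
amber [ 0.5196 -0.5217  0.045 ] [ 0.5053 -0.5369  0.045 ]
```

```bash
python3 - <<'E'
from h import *
np.set_printoptions(precision=4,suppress=True)
T=pose(); print(T)
for p in((.481,.279,.35),(.472,-.187,.35)):
    print(T[:3,:3].T@(np.array(p)-T[:3,3]))
E
```

```text
[[-0.9651  0.2617 -0.      0.1766]
 [ 0.2617  0.9651  0.      0.6515]
 [ 0.      0.     -1.      0.2313]
 [ 0.      0.      0.      1.    ]]
[-0.3912 -0.2798 -0.1187]
[-0.5045 -0.732  -0.1187]
```

>>> apply_moves(moves=[[0,0,0,0,0,-0.04,1],[0,0,0,0,0,-0.04,1],[0,0,0,0,0,-0.04,1],[0,0,0,-0.03,-0.0215,0,1],[0,0,0,-0.03,-0.0215,0,1],[0,0,0,-0.03,-0.0215,0,1],[0,0,0,-0.03,-0.0215,0,1],[0,0,0,-0.03,-0.0215,0,1]])

```text
clock: 1.57
tcp_pos: [0.2942, 0.5069, 0.3515]
orientation: [0.415, 3.114, 0.001]
contact_force: [1.0, 0.2, 0.2]
grip_width: 0.0852
gripper_force: 0.0
```

>>> apply_moves(moves=[[0,0,0,-0.03,-0.0215,0,1],[0,0,0,-0.03,-0.0215,0,1],[0,0,0,-0.03,-0.0215,0,1],[0,0,0,-0.03,-0.0215,0,1],[0,0,0,-0.03,-0.0215,0,1],[0,0,0,-0.03,-0.0215,0,1],[0,0,0,-0.03,-0.0215,0,1],[0,0,0,-0.03,-0.0215,0,1]])

```text
clock: 2.23
tcp_pos: [0.4808, 0.2781, 0.3517]
orientation: [0.415, 3.114, 0.001]
contact_force: [0.7, 0.2, 0.1]
grip_width: 0.0856
gripper_force: 0.0
```

```bash
python3 - <<'E'
from h import *
np.set_printoptions(precision=4,suppress=True)
T=pose(); print(T, telemetry.get_obs()["joints"])
im=grab_frame("wrist"); cv2.imwrite("pics/w1.png",im); np.save("w1T.npy",T)
print(T[:3,:3].T@(np.array((.472,-.187,.35))-T[:3,3]))
K=cam("wrist",T); print(proj(K,(.481,.279,.142)),proj(K,(.481,.279,.012)))
E
```

```text
[[-0.9652  0.2617  0.0005  0.4808]
 [ 0.2617  0.9652  0.0006  0.2781]
 [-0.0003  0.0007 -1.      0.3517]
 [ 0.      0.      0.      1.    ]] [-0.8662  0.183   0.2702  1.7014 -0.0512  1.2633  0.7213]
[-0.1132 -0.4512  0.0014]
[315.4851 204.5929] [315.2726 186.3686]
```

View pics/w1.png

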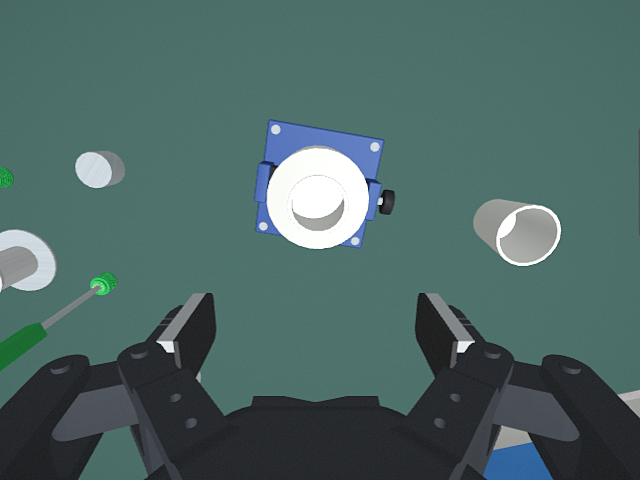

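The wrist view shows plate rivets at (276,129), (375,146), (263,226), (355,241), the knob at (387,202), and the mouth opening centred near (318,203).

```bash
python3 - <<'E'
from h import *
np.set_printoptions(precision=4,suppress=True)
T=np.load("w1T.npy");K=cam("wrist",T)
P=np.array([onz(K,p,.013)[:2] for p in((276,129),(375,146),(263,226),(355,241))]);print(P,P.mean(0))
for a,b in((0,1),(2,3),(2,0),(3,1)):
    v=P[b]-P[a];print(np.degrees(np.arctan2(v[1],v[0])),np.linalg.norm(v))
print("knob",onz(K,(387,202),.04),"mouth",onz(K,(318,203),.142))
im=cv2.imread("pics/w1.png")
crop=im[140:260,250:400];cv2.imwrite("pics/c3.png",cv2.resize(crop,(800,640),interpolation=cv2.INTER_CUBIC)[:600])
E
```

```text
[[0.3921 0.2481]
 [0.4489 0.3725]
 [0.5169 0.19  ]
 [0.5746 0.3147]] [0.4831 0.2813]
65.46684660570537 0.13669015922008185
65.15843118041423 0.13745802704987417
155.00466511781516 0.13761330595781357
155.3243074939056 0.1383491712463083
knob [0.5229 0.3683 0.04  ] mouth [0.48  0.282 0.142]
```

>>> apply_moves(moves=[[0,0,0,-0.0094,-0.0376,0,1],[0,0,0,-0.0094,-0.0376,0,1],[0,0,0,-0.0094,-0.0376,0,1],[0,0,0,-0.0094,-0.0376,0,1],[0,0,0,-0.0094,-0.0376,0,1],[0,0,0,-0.0094,-0.0376,0,1],[0,0,0,-0.0094,-0.0376,0,1],[0,0,0,-0.0094,-0.0376,0,1]])

```text
clock: 2.95
tcp_pos: [0.4733, -0.032, 0.3516]
orientation: [0.414, 3.113, 0.001]
contact_force: [1.3, -0.1, 0.6]
grip_width: 0.0853
gripper_force: 0.0
```

>>> apply_moves(moves=[[0,0,0,-0.0094,-0.0376,0,1],[0,0,0,-0.0094,-0.0376,0,1],[0,0,0,-0.0094,-0.0376,0,1],[0,0,0,-0.0094,-0.0376,0,1],[0,0,0,0,0,0,1],[0,0,0,0,0,0,1],[0,0,0,0,0,0,1],[0,0,0,0,0,0,1]])

```text
clock: 3.62
tcp_pos: [0.471, -0.1839, 0.3512]
orientation: [-0.411, -3.114, -0.001]
contact_force: [0.8, -0.2, -0.1]
grip_width: 0.0856
gripper_force: 0.0
```

```bash
python3 - <<'E'
from h import *
np.set_printoptions(precision=4,suppress=True)
T=pose(); print(T, telemetry.get_obs()["joints"])
im=grab_frame("wrist"); cv2.imwrite("pics/w2.png",im); np.save("w2T.npy",T)
E
```

```text
[[-0.9657  0.2595 -0.0001  0.471 ]
 [ 0.2595  0.9657  0.0006 -0.1839]
 [ 0.0003  0.0005 -1.      0.3512]
 [ 0.      0.      0.      1.    ]] [-0.3616  0.0889  0.6682  1.8251 -0.0586  1.2475  1.6317]
```

View pics/w2.png

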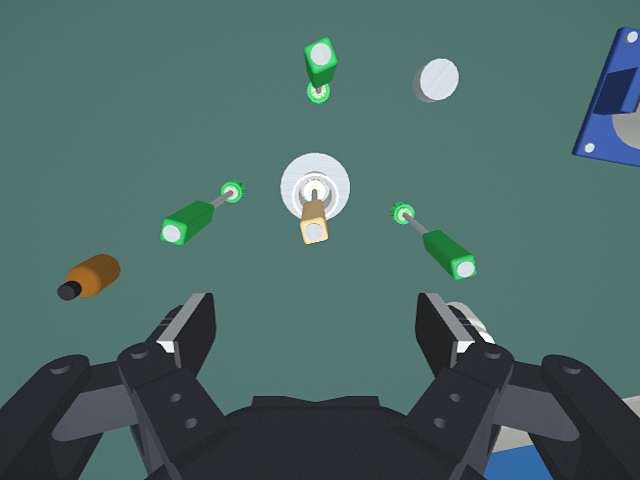

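The wrist view shows the handle top near (314,232), slightly rotated, with the green look-alikes well clear to both sides. I'll zoom in to read the handle yaw.

```bash
python3 - <<'E'
import cv2
im=cv2.imread("pics/w2.png")[195:249,278:350]
cv2.imwrite("pics/c4.png",cv2.resize(im,(800,600),interpolation=cv2.INTER_CUBIC))
E
```

```text
(no output)
```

View pics/c4.png

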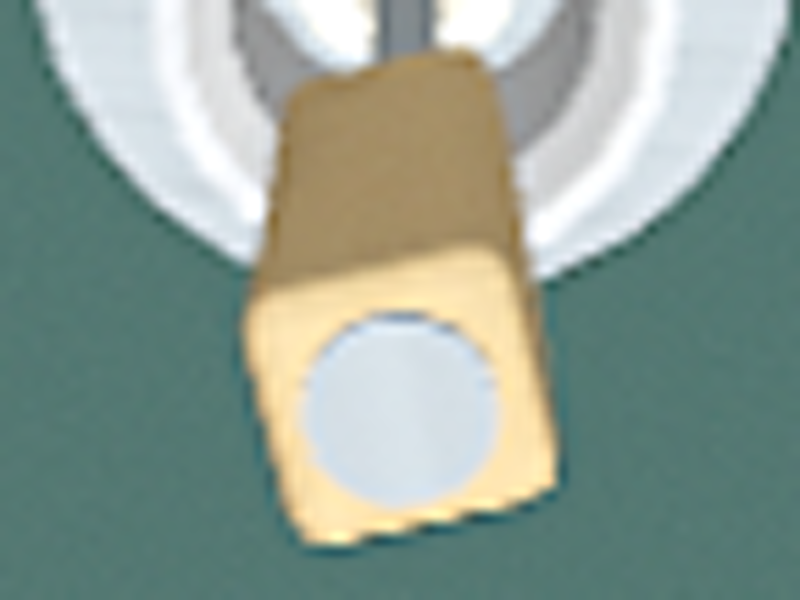

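Top-face corners in the crop: (248,305), (498,248), (555,485), (305,545); that is about a 13° rotation.

```bash
python3 - <<'E'
from h import *
np.set_printoptions(precision=4,suppress=True)
T=np.load("w2T.npy");K=cam("wrist",T); f=lambda p:(278+p[0]/11.11-.45,195+p[1]/11.11-.45)
P=np.array([onz(K,f(p),.234) for p in((248,305),(498,248),(555,485),(305,545))])
c=onz(K,f((400,408)),.236);print(P,P.mean(0),c)
for a,b in((0,1),(3,2),(0,3),(1,2)):
    v=T[:3,:3].T@(P[b]-P[a]);print(np.degrees(np.arctan2(v[1],v[0])),np.linalg.norm(v))
print("foot tube",onz(K,(315.5,196),.075),onz(K,(315,188),.006))
print(T[:3,:3].T@(P.mean(0)-T[:3,3]))
E
```

```text
[[ 0.4633 -0.1938  0.234 ]
 [ 0.4639 -0.1756  0.234 ]
 [ 0.4819 -0.1761  0.234 ]
 [ 0.4816 -0.1947  0.234 ]] [ 0.4727 -0.1851  0.234 ] [ 0.4729 -0.1852  0.236 ]
76.82576035605258 0.018210460688988957
75.8970696471712 0.01860786050488627
167.73114709318622 0.018331642954747512
166.49112776973573 0.018028065541799143
foot tube [ 0.4736 -0.1834  0.075 ] [ 0.474  -0.1841  0.006 ]
[-0.002  -0.0008  0.1172]
```

>>> apply_moves(moves=[[0,0,0,-0.002,-0.001,0,1],[0,0,-1,0,0,0,1],[0,0,-1,0,0,0,1],[0,0,-0.22,0,0,0,1],[0,0,0,0,0,0.04,1],[0,0,0,0,0,0.04,1],[0,0,0,0,0,0.04,1],[0,0,0,0,0,0.03,1]])

```text
clock: 4.33
tcp_pos: [0.4714, -0.1858, 0.1987]
orientation: [-0.053, -3.139, -0.001]
contact_force: [-0.2, 0.7, 0.0]
grip_width: 0.0855
gripper_force: 0.0
```

>>> apply_moves(moves=[[0,0,0,0,0,0.022,1],[0,0,0,0,0,0,1],[0,0,0,0,0,0,-1],[0,0,0,0,0,0,-1],[0,0,0,0,0,0,-1],[0,0,0,0,0,0,-1],[0,0,0,0,0,0,-1],[0,0,0,0,0,0,-1]], grip_force=100)

```text
clock: 5.0
tcp_pos: [0.4733, -0.1869, 0.1805]
orientation: [0.051, 3.139, 0.0]
contact_force: [-0.6, 1.4, 2.2]
grip_width: 0.0188
gripper_force: 97.4
```

>>> apply_moves(moves=[[0,0,0,0,0,0,-1],[0,0,0,0,0,0,-1],[0,0,0,0,0,0,-1],[0,0,0,0,0,0,-1],[0,0,0,0,0,0,-1],[0,0,0,0,0,0,-1],[0,0,0,0,0,0,-1],[0,0,0,0,0,0,-1]])

```text
clock: 5.67
tcp_pos: [0.4734, -0.1869, 0.1805]
orientation: [0.051, 3.139, 0.0]
contact_force: [-0.2, 1.2, 7.0]
grip_width: 0.0187
gripper_force: 97.8
```

```bash
python3 - <<'E'
from h import *
np.set_printoptions(precision=4,suppress=True)
print(pose(), telemetry.get_obs())
E
```

```text
[[-0.9995  0.0323  0.0025  0.4734]
 [ 0.0323  0.9995  0.0002 -0.1869]
 [-0.0024  0.0002 -1.      0.1805]
 [ 0.      0.      0.      1.    ]] {'clock': 5.6667, 'joints': array([-0.2589,  0.2986,  0.619 ,  2.033 , -0.2259,  0.8734,  2.0235]), 'qvel': array([-0.0006,  0.    ,  0.0013,  0.0019,  0.0007, -0.0004, -0.0015]), 'tau': array([  0.3306, -33.7035,   5.3146, -21.5435,   0.208 ,  -0.3304,
         0.0016]), 'tcp_pos': array([ 0.4734, -0.1869,  0.1805]), 'orientation': array([0.0507, 3.1387, 0.0003]), 'contact_force': array([-0.19  ,  1.1975,  6.9507]), 'moment': array([ 0.275 ,  0.1103, -0.0247]), 'gripper_force': 97.79268622398376, 'grip_width': 0.01866655341929521}
```

>>> apply_moves(moves=[[0,0,0,0,0,-0.02,-1],[0,0,0,0,0,-0.03,-1],[0,0,0,0,0,-0.03,-1],[0,0,0,0,0,-0.03,-1],[0,0,0,0,0,-0.03,-1],[0,0,0,0,0,-0.03,-1],[0,0,0,0,0,-0.03,-1],[0,0,0,0,0,0,-1]])

```text
clock: 6.33
tcp_pos: [0.4745, -0.1881, 0.3851]
orientation: [0.051, 3.132, -0.001]
contact_force: [1.0, 0.2, -0.3]
grip_width: 0.0186
gripper_force: 97.8
```

>>> apply_moves(moves=[[0,0,0,0.0003,0.019,0,-1],[0,0,0,0.0006,0.038,0,-1],[0,0,0,0.0006,0.038,0,-1],[0,0,0,0.0006,0.038,0,-1],[0,0,0,0.0006,0.038,0,-1],[0,0,0,0.0006,0.038,0,-1],[0,0,0,0.0006,0.038,0,-1],[0,0,0,0.0006,0.038,0,-1]])

```text
clock: 7.0
tcp_pos: [0.4764, 0.0998, 0.379]
orientation: [-0.051, -3.141, -0.0]
contact_force: [0.6, 0.6, -1.0]
grip_width: 0.0192
gripper_force: 97.9
```

>>> apply_moves(moves=[[0,0,0,0.0006,0.038,0,-1],[0,0,0,0.0006,0.038,0,-1],[0,0,0,0.0006,0.038,0,-1],[0,0,0,0.0006,0.038,0,-1],[0,0,0,0.0006,0.03,0,-1],[0,0,1,0,0,0,-1],[0,0,1,0,0,0,-1],[0,0,1,0,0,0,-1]])

```text
clock: 7.67
tcp_pos: [0.4796, 0.2806, 0.3784]
orientation: [-0.548, -3.093, 0.002]
contact_force: [0.5, 0.0, -1.3]
grip_width: 0.0189
gripper_force: 98.0
```

>>> apply_moves(moves=[[0,0,0.82,0,0,0,-1],[0,0,0,0,0,0,-1],[0,0,0,0,0,0,-1],[0,0,0,0,0,0,-1],[0,0,0,0,0,0,-1],[0,0,0,0,0,0,-1],[0,0,0,0,0,0,-1],[0,0,0,0,0,0,-1]])

```text
clock: 8.33
tcp_pos: [0.48, 0.2801, 0.3793]
orientation: [-0.673, -3.069, -0.0]
contact_force: [-0.6, 0.7, -1.2]
grip_width: 0.0187
gripper_force: 98.0
```

```bash
python3 - <<'E'
from h import *
np.set_printoptions(precision=4,suppress=True)
T=pose(); o=telemetry.get_obs(); print(T, o["joints"],o["contact_force"],o["moment"])
np.save("w3T.npy",T)
S,D,W=cam("scene"),cam("side"),cam("wrist",T)
ims=[]
tip=T[:3,3]+T[:3,2]*.1745
for c,K in(("scene",S),("side",D),("wrist",W)):
    im=grab_frame(c); cv2.imwrite(f"pics/{c}3.png",im)
    u,v=proj(K,tip).astype(int); print(c,u,v)
    x0=max(0,min(640-132,u-66)); y0=max(0,min(480-200,v-100))
    print(x0,y0); ims.append(cv2.resize(im[y0:y0+200,x0:x0+132],(264,400),interpolation=cv2.INTER_CUBIC))
cv2.imwrite("pics/c5.png",np.hstack(ims))
E
```

```text
[[-0.9081  0.4187  0.      0.48  ]
 [ 0.4187  0.9081  0.0001  0.2801]
 [ 0.      0.0001 -1.      0.3793]
 [ 0.      0.      0.      1.    ]] [-0.8908  0.1695  0.2935  1.6575 -0.0505  1.322   0.5499] [-0.6226  0.6655 -1.2252] [-0.0003 -0.0189  0.0082]
scene 392 150
326 50
side 231 172
165 72
wrist 314 212
248 112
```

View pics/c5.png

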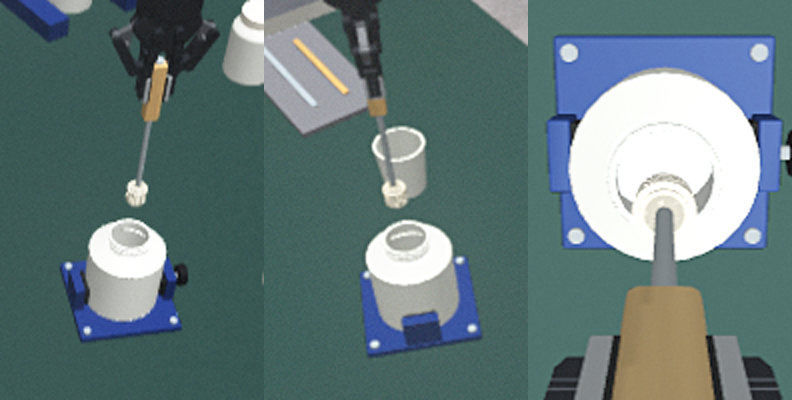

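The panels show the head hanging about centred over the mouth, with the plate edges parallel to the wrist image axes, so the yaw is good. The head bottom is at about (137,203) in the scene panel and (395,205) in the side panel.

```bash
python3 - <<'E'
from h import *
np.set_printoptions(precision=4,suppress=True)
T=np.load("w3T.npy")
S,D,W=cam("scene"),cam("side"),cam("wrist",T)
print("tip",tri([ray(S,(394.3,151.3)),ray(D,(230.3,174.3))]), "pred",T[:3,3]+T[:3,2]*.1745)
f=lambda u,v:(248+(u-528)/2-.25,112+v/2-.25)
P=np.array([onz(W,f(*p),.013) for p in((569,52),(752,48),(575,236),(752,236))]);print(P.mean(0))
print("mouth wrist",onz(W,f(664,165),.142))
def mask(c,K,n):
    m=silhouettes("jar_mouth",c); 
print("mouth S/D",onz(S,(326+128/2-.2,50+236/2),.142),onz(D,(165+(407-264)/2-.2,72+237/2),.142))
E
```

```text
tip [0.4785 0.2861 0.1971] pred [0.48   0.2802 0.2048]
[0.4816 0.2796 0.013 ]
mouth wrist [0.4747 0.2841 0.142 ]
mouth S/D [0.4827 0.2764 0.142 ] [0.4825 0.2757 0.142 ]
```

```bash
python3 - <<'E'
from h import *
np.set_printoptions(precision=4,suppress=True)
T=pose();S,D,W=cam("scene"),cam("side"),cam("wrist",T)
tip=T[:3,3]+T[:3,2]*.1745; hd=T[:3,3]+T[:3,2]*(.1745-.015)
for c,K in(("scene",S),("side",D),("wrist",W)):
    im=grab_frame(c); print(c,"pred",proj(K,tip),proj(K,hd))
    for d in silhouettes("brush",c)[:4]:
        v,u=np.nonzero(d["mask"]); e=d["extent"]
        if abs(e[0]-proj(K,tip)[0])<25:
            b=v>v.max()-10; print(d["p"],np.round(e,1),"bottom",v.max(),"u mean low",u[b].mean(), "v",v[b].mean(), "rod u",u[(v<v.max()-20)&(v>v.max()-30)].mean())
    # plain threshold: head pixels, whitish cream vs green
    u0,v0=proj(K,hd).astype(int); r=12; p=im[v0-r:v0+r,u0-r:u0+r].astype(int); m=(p[...,2]>150)&(p[...,2]-p[...,0]>8)
    vv,uu=np.nonzero(m); print("cream",len(uu),uu.mean()+u0-r,vv.mean()+v0-r,uu.min()+u0-r,uu.max()+u0-r,vv.max()+v0-r)
E
```

```text
scene pred [392.9964 150.9471] [393.6925 146.9423]
0.92 [398.6 117.8  18.9  77.4] bottom 152 u mean low 393.70454545454544 v 147.0681818181818 rod u 397.06451612903226
cream 99 393.77777777777777 146.31313131313132 389 399 152
side pred [231.0872 172.5129] [230.2024 168.156 ]
0.67 [225.8 149.4  18.7  60.9] bottom 175 u mean low 229.78301886792454 v 170.20754716981133 rod u 226.03125
cream 141 230.354609929078 168.2340425531915 224 239 175
wrist pred [314.4862 212.0953] [314.469  215.7066]
0.62 [315.5 298.8  62.2 200.3] bottom 396 u mean low 315.56389452332655 v 390.82555780933063 rod u 315.331550802139
cream 205 314.35121951219514 213.48292682926828 302 325 226
```

>>> apply_moves(moves=[[0,0,0,-0.0016,0,0.01,-1],[0,0,0,0,0,0.02,-1],[0,0,0,0,0,0.02,-1],[0,0,0,0,0,0.02,-1],[0,0,0,0,0,0.02,-1],[0,0,0,0,0,0.02,-1],[0,0,0,0,0,0.02,-1],[0,0,0,0,0,0,-1]])

```text
clock: 9.45
tcp_pos: [0.4791, 0.2779, 0.2447]
orientation: [-0.673, -3.064, 0.009]
contact_force: [0.2, -0.1, -1.3]
grip_width: 0.0189
gripper_force: 97.9
```

>>> apply_moves(moves=[[0,0,0,0,0,0.02,-1],[0,0,0,0,0,0.015,-1],[0,0,0,0,0,0.01,-1],[0,0,0,0,0,0.005,-1],[0,0,0,0,0,0.003,-1],[0,0,0,0,0,0.003,-1],[0,0,0,0,0,0,-1],[0,0,0,0,0,0,-1]])

```text
clock: 10.12
tcp_pos: [0.4817, 0.2797, 0.1939]
orientation: [0.674, 3.068, 0.001]
contact_force: [0.2, -0.3, -1.7]
grip_width: 0.0191
gripper_force: 98.2
```

>>> apply_moves(moves=[[0,0,0,0,0,0.001,-1],[0,0,0,0,0,0.001,-1],[0,0,0,0,0,0.001,-1],[0,0,0,0,0,0.001,-1],[0,0,0,0,0,0,-1],[0,0,0,0,0,0,-1],[0,0,0,0,0,0,-1],[0,0,0,0,0,0,-1]])

```text
clock: 10.78
tcp_pos: [0.4823, 0.2799, 0.1915]
orientation: [0.674, 3.067, 0.003]
contact_force: [-2.6, -2.5, 13.0]
grip_width: 0.0187
gripper_force: 100.1
```

>>> apply_moves(moves=[[0,0,0,0,0,-0.006,-1],[0,0,0,0,-0.007,0,-1],[-0.5,0,0,0,0,0,-1],[-0.5,0,0,0,0,0,-1],[0,0,0,0,-0.007,0,-1],[-0.5,0,0,0,0,0,-1],[-0.5,0,0,0,0,0,-1],[0,0,0,0,0,0,-1]])

```text
clock: 11.45
tcp_pos: [0.4745, 0.2641, 0.1939]
orientation: [0.665, 3.009, 0.315]
contact_force: [-0.7, -1.3, -1.1]
grip_width: 0.0188
gripper_force: 98.3
```

```bash
cat > st.py <<'E'
from h import *
import sys
np.set_printoptions(precision=4,suppress=True)
L=.1745; C=np.array([.4815,.2798,.012]); yaw=np.radians(-24.8)
J=R.from_euler("z",yaw).as_matrix()
def state():
    T=pose();o=telemetry.get_obs(); tip=J.T@(T[:3,3]+T[:3,2]*L-C); zt=J.T@T[:3,2]
    lean=np.degrees(np.arctan2(zt[1],-zt[2])); side=np.degrees(np.arctan2(zt[0],-zt[2]))
    tcp=J.T@(T[:3,3]-C)
    rim=tip+(.130-tip[2])*(-zt)/(-zt[2])
    print("tip mm",tip*1e3,"tcp",tcp*1e3,"lean",lean,"side",side,"rod y at rim",rim[:2]*1e3,"F jar",J.T@o["contact_force"],"t",o["clock"])
    return T,tip
def shift(T,d): # jar-frame mm -> tool shift units
    print("shift for jar mm",d,"->",T[:3,:3].T@J@(np.array(d)/1e3))
if __name__=="__main__":
    T,t=state()
    shift(T,(0,1,0));shift(T,(0,0,1)); shift(T,(1,0,0))
E
python3 st.py
```

```text
tip mm [ 0.0998 18.824  11.1456] tcp [  0.2281 -17.217  181.883 ] lean 11.919607882662525 side -0.0430386260476974 rod y at rim [ 0.1891 -6.265 ] F jar [-0.0572 -1.4903 -1.1498] t 11.45
shift for jar mm (0, 1, 0) -> [0.     0.001  0.0002]
shift for jar mm (0, 0, 1) -> [ 0.      0.0002 -0.001 ]
shift for jar mm (1, 0, 0) -> [-0.001  0.    -0.   ]
```

>>> apply_moves(moves=[[0,0,0,0,-0.008,0,-1],[-0.34,0,0,0,0,0,-1],[-0.33,0,0,0,0,0,-1],[0,0,0,0,0,0,-1],[0,0,0,0,0,0,-1],[0,0,0,0,0,0,-1],[0,0,0,0,0,0,-1],[0,0,0,0,0,0,-1]])

```text
clock: 12.12
tcp_pos: [0.4724, 0.2603, 0.193]
orientation: [0.654, 2.983, 0.419]
contact_force: [-0.2, -0.5, -0.9]
grip_width: 0.0191
gripper_force: 98.2
```

```bash
python3 st.py
```

```text
tip mm [-0.1442 26.4998 13.2127] tcp [ -0.0948 -21.5728 180.9604] lean 15.99108088388404 side -0.016890456079741524 rod y at rim [-0.1098 -6.9688] F jar [ 0.0632 -0.5625 -0.9385] t 12.1167
shift for jar mm (0, 1, 0) -> [-0.      0.001   0.0003]
shift for jar mm (0, 0, 1) -> [-0.      0.0003 -0.001 ]
shift for jar mm (1, 0, 0) -> [-0.001 -0.    -0.   ]
```

>>> apply_moves(moves=[[0,0,0,0,0.0005,0.0001,-1],[0,0,0,0,0.0005,0.0001,-1],[0,0,0,0,0.0005,0.0002,-1],[0,0,0,0,0.0005,0.0001,-1],[0,0,0,0,0,0,-1],[0,0,0,0,0,0,-1],[0,0,0,0,0,0,-1],[0,0,0,0,0,0,-1]])

```text
clock: 12.78
tcp_pos: [0.4729, 0.2612, 0.1928]
orientation: [0.655, 2.983, 0.419]
contact_force: [-2.0, -2.5, 0.5]
grip_width: 0.0185
gripper_force: 98.5
```

```bash
python3 st.py|head -1
```

```text
tip mm [-0.0889 27.6005 13.0436] tcp [ -0.0117 -20.4473 180.7983] lean 15.98262623352089 side -0.026369769643367767 rod y at rim [-0.035  -5.8978] F jar [-0.7505 -3.1557  0.5197] t 12.7833
```

>>> apply_moves(moves=[[0,0,0,0,0.0003,0.0001,-1],[0,0,0,0,0.0008,-0.0029,-1],[0,0,0,0,0.0008,-0.0029,-1],[0,0,0,0,0.0008,-0.0029,-1],[0,0,0,0,0.0009,-0.0029,-1],[0,0,0,0,0.0008,-0.0029,-1],[0,0,0,0,0.0008,-0.0029,-1],[0,0,0,0,0.0008,-0.0029,-1]])

```text
clock: 13.45
tcp_pos: [0.473, 0.2615, 0.2142]
orientation: [0.655, 2.983, 0.419]
contact_force: [-1.2, -2.8, -3.1]
grip_width: 0.0189
gripper_force: 98.2
```

```bash
python3 st.py|head -1
```

```text
tip mm [-0.1364 27.9275 34.4231] tcp [ -0.0652 -20.1354 202.1735] lean 15.987767957641763 side -0.024330315541639554 rod y at rim [-0.0959  0.5434] F jar [ 0.0722 -3.0297 -3.0775] t 13.45
```

>>> apply_moves(moves=[[0,0,0,0,0.0008,-0.0029,-1],[0,0,0,0,0.0009,-0.0029,-1],[0,0,0,0,0.0008,-0.0029,-1],[0,0,0,0,0.0008,-0.0029,-1],[0,0,0,0,0.0009,-0.0029,-1],[0,0,0,0,0.0008,-0.0029,-1],[0,0,0,0,0.0008,-0.0029,-1],[0,0,0,0,0.0003,0.0001,-1]])

```text
clock: 14.12
tcp_pos: [0.4735, 0.2618, 0.2359]
orientation: [0.655, 2.982, 0.42]
contact_force: [-4.2, -5.8, 2.9]
grip_width: 0.0187
gripper_force: 99.0
```

```bash
python3 st.py|head -1
```

```text
tip mm [ 0.277  28.5421 56.2261] tcp [  0.264  -19.6595 223.9368] lean 16.035146990509322 side 0.004441434516118918 rod y at rim [0.2712 7.3388] F jar [-1.3354 -7.06    2.8649] t 14.1167
```

>>> apply_moves(moves=[[0,0,0,0,-0.0003,0,-1],[0,0,0,0,0,0,-1],[0,0,0,0,0,0,-1],[0,0,0,0,-0.0008,0.0029,-1],[0,0,0,0,-0.0008,0.0029,-1],[0,0,0,0,-0.0009,0.0029,-1],[0,0,0,0,-0.0008,0.0029,-1],[0,0,0,0,-0.0008,0.0029,-1]])

```text
clock: 14.78
tcp_pos: [0.4739, 0.2615, 0.2208]
orientation: [0.655, 2.981, 0.421]
contact_force: [-2.9, -5.6, 3.2]
grip_width: 0.0186
gripper_force: 99.3
```

```bash
python3 st.py|head -1
```

```text
tip mm [ 0.9849 28.5    41.1238] tcp [  0.8227 -19.8185 208.8007] lean 16.075096202575498 side 0.055424284821610006 rod y at rim [0.899 2.889] F jar [-0.3162 -6.3275  3.1583] t 14.7833
```

>>> apply_moves(moves=[[0,0,0,0,-0.0009,0.0031,-1],[0,0,0,0,-0.0009,0.0031,-1],[0,0,0,0,-0.0009,0.0031,-1],[0,0,0,0,-0.0009,0.0031,-1],[0,0,0,0,-0.0009,0.0031,-1],[0,0,0,0,-0.0009,0.0031,-1],[0,0,0,0,-0.0009,0.0031,-1],[0,0,0,0,0,0,-1]])

```text
clock: 15.45
tcp_pos: [0.4736, 0.2614, 0.1974]
orientation: [0.656, 2.981, 0.42]
contact_force: [-0.6, -3.0, -2.9]
grip_width: 0.0194
gripper_force: 98.5
```

```bash
python3 st.py|head -1
```

```text
tip mm [ 0.606  28.1972 17.6899] tcp [  0.522  -19.9933 185.4037] lean 16.0313368132591 side 0.028693618833567233 rod y at rim [ 0.5498 -4.0737] F jar [ 0.6939 -2.9454 -2.9103] t 15.45
```

>>> apply_moves(moves=[[0,0,0,0,0.0004,0.0001,-1],[0,0,0,0,0,0,-1],[0,0,0,0,0,0,-1],[0,0,0,0,0,0,-1],[0,0,0,0,-0.004,-0.001,-1],[0.5,0,0,0,0,0,-1],[0.5,0,0,0,0,0,-1],[0,0,0,0,0.008,0.001,-1]])

```text
clock: 16.12
tcp_pos: [0.4766, 0.2683, 0.1995]
orientation: [0.661, 3.018, 0.269]
contact_force: [0.2, 0.5, -0.5]
grip_width: 0.0187
gripper_force: 98.5
```

>>> apply_moves(moves=[[0.5,0,0,0,0,0,-1],[0.5,0,0,0,0,0,-1],[0,0,0,0,0.01,0,-1],[0.5,0,0,0,0,0,-1],[0.5,0,0,0,0,0,-1],[0,0,0,0,0.01,0,-1],[0,0,0,0,0,0,-1],[0,0,0,0,0,0,-1]])

```text
clock: 16.78
tcp_pos: [0.4837, 0.2851, 0.198]
orientation: [-0.671, -3.062, 0.048]
contact_force: [0.7, 0.1, -1.4]
grip_width: 0.019
gripper_force: 98.5
```

```bash
python3 st.py
```

```text
tip mm [-0.2614  0.287  11.5352] tcp [ -0.2142   5.7389 185.95  ] lean -1.7903718302408553 side -0.015530435107327309 rod y at rim [-0.2293  3.99  ] F jar [ 0.6174  0.3718 -1.4202] t 16.7833
shift for jar mm (0, 1, 0) -> [-0.     0.001 -0.   ]
shift for jar mm (0, 0, 1) -> [ 0.    -0.    -0.001]
shift for jar mm (1, 0, 0) -> [-0.001 -0.    -0.   ]
```

>>> apply_moves(moves=[[0.5,0,0,0,0,0,-1],[0.5,0,0,0,0,0,-1],[0,0,0,0,0.009,0,-1],[0.5,0,0,0,0,0,-1],[0.5,0,0,0,0,0,-1],[0,0,0,0,0.009,0,-1],[0.35,0,0,0,0,0,-1],[0.35,0,0,0,0,0,-1]])

```text
clock: 17.45
tcp_pos: [0.4912, 0.3005, 0.1943]
orientation: [-0.652, -2.967, 0.47]
contact_force: [0.2, -0.2, -0.9]
grip_width: 0.0185
gripper_force: 98.4
```

>>> apply_moves(moves=[[0,0,0,0,0,0,-1],[0,0,0,0,0,0,-1],[0,0,0,0,0,0,-1],[0,0,0,0,0,0,-1],[0,0,0,0,0,0,-1],[0,0,0,0,0,0,-1],[0,0,0,0,0,0,-1],[0,0,0,0,0,0,-1]])

```text
clock: 18.12
tcp_pos: [0.4908, 0.2998, 0.1947]
orientation: [-0.652, -2.966, 0.474]
contact_force: [0.4, -0.7, -1.3]
grip_width: 0.0192
gripper_force: 98.5
```

```bash
python3 st.py
```

```text
tip mm [  0.0656 -32.2738  16.915 ] tcp [  0.0504  22.0902 182.7306] lean -18.152150389670737 side 0.0052511113102384765 rod y at rim [0.0553 4.8021] F jar [ 0.6982 -0.4547 -1.3246] t 18.1167
shift for jar mm (0, 1, 0) -> [-0.      0.001  -0.0003]
shift for jar mm (0, 0, 1) -> [ 0.     -0.0003 -0.001 ]
shift for jar mm (1, 0, 0) -> [-0.001 -0.     0.   ]
```

>>> apply_moves(moves=[[0,0,0,0,-0.001,0.0003,-1],[0,0,0,0,-0.0005,0.0002,-1],[0,0,0,0,-0.0005,0.0001,-1],[0,0,0,0,-0.0005,0.0002,-1],[0,0,0,0,0,0,-1],[0,0,0,0,0,0,-1],[0,0,0,0,0,0,-1],[0,0,0,0,0,0,-1]])

```text
clock: 18.78
tcp_pos: [0.4897, 0.2975, 0.1946]
orientation: [-0.651, -2.966, 0.475]
contact_force: [0.6, 0.0, -0.7]
grip_width: 0.0189
gripper_force: 98.5
```

```bash
python3 st.py|head -1
```

```text
tip mm [  0.0112 -34.9076  16.8109] tcp [ -0.015   19.5304 182.6022] lean -18.17770542790292 side 0.009062016487900268 rod y at rim [-0.0067  2.2583] F jar [ 0.532   0.2595 -0.6632] t 18.7833
```

>>> apply_moves(moves=[[0,0,0,0,-0.0005,0.0001,-1],[0,0,0,0,-0.0005,0.0002,-1],[0,0,0,0,-0.0005,0.0002,-1],[0,0,0,0,-0.0005,0.0002,-1],[0,0,0,0,0,0,-1],[0,0,0,0,0,0,-1],[0,0,0,0,0,0,-1],[0,0,0,0,0,0,-1]])

```text
clock: 19.45
tcp_pos: [0.4888, 0.2956, 0.1946]
orientation: [-0.651, -2.966, 0.475]
contact_force: [0.2, -0.2, -1.4]
grip_width: 0.0187
gripper_force: 98.5
```

```bash
python3 st.py|head -1
```

```text
tip mm [  0.0172 -37.0709  16.7944] tcp [ -0.0066  17.3794 182.5816] lean -18.1819786048859 side 0.008214089538812282 rod y at rim [0.0009 0.1098] F jar [ 0.2642 -0.0961 -1.4355] t 19.45
```

>>> apply_moves(moves=[[0,0,0,0,-0.0005,0.0001,-1],[0,0,0,0,-0.0005,0.0002,-1],[0,0,0,0,-0.0005,0.0002,-1],[0,0,0,0,-0.0003,0.0001,-1],[0,0,0,0,0,0,-1],[0,0,0,0,0,0,-1],[0,0,0,0,0,0,-1],[0,0,0,0,0,0,-1]])

```text
clock: 20.12
tcp_pos: [0.4883, 0.2944, 0.1948]
orientation: [-0.651, -2.967, 0.473]
contact_force: [0.5, 2.6, 0.2]
grip_width: 0.0189
gripper_force: 98.8
```

```bash
python3 st.py|head -1
```

```text
tip mm [  0.13   -38.0858  16.9301] tcp [  0.0417  16.1298 182.7943] lean -18.100880650777587 side 0.03051636126116245 rod y at rim [ 0.0698 -1.127 ] F jar [-0.5992  2.5711  0.2455] t 20.1167
```

>>> apply_moves(moves=[[0,0,0,0,-0.0004,0.0001,-1],[0,0,0,0,-0.0009,-0.0028,-1],[0,0,0,0,-0.0009,-0.0028,-1],[0,0,0,0,-0.001,-0.0028,-1],[0,0,0,0,-0.0009,-0.0028,-1],[0,0,0,0,-0.0009,-0.0028,-1],[0,0,0,0,-0.0009,-0.0028,-1],[0,0,0,0,-0.0009,-0.0028,-1]])

```text
clock: 20.78
tcp_pos: [0.4879, 0.2937, 0.2155]
orientation: [-0.651, -2.967, 0.474]
contact_force: [1.6, 4.2, -4.0]
grip_width: 0.019
gripper_force: 98.4
```

```bash
python3 st.py|head -1
```

```text
tip mm [  0.019  -38.9713  37.704 ] tcp [ -0.013   15.3587 203.5307] lean -18.14041186594467 side 0.011045713874619435 rod y at rim [ 0.0012 -8.7323] F jar [-0.2775  4.5189 -3.9686] t 20.7833
```

Good: 4.5 N. Continue up to about z = 56 mm.

>>> apply_moves(moves=[[0,0,0,0,-0.0009,-0.0028,-1],[0,0,0,0,-0.0009,-0.0028,-1],[0,0,0,0,-0.0009,-0.0028,-1],[0,0,0,0,-0.0009,-0.0028,-1],[0,0,0,0,-0.0009,-0.0028,-1],[0,0,0,0,-0.0009,-0.0028,-1],[0,0,0,0,0,0,-1],[0,0,0,0,0,0,-1]])

```text
clock: 21.45
tcp_pos: [0.4882, 0.2939, 0.2337]
orientation: [-0.652, -2.967, 0.473]
contact_force: [3.2, 4.9, 0.6]
grip_width: 0.0188
gripper_force: 99.4
```

```bash
python3 st.py|head -1
```

```text
tip mm [  0.2242 -38.7358  55.8795] tcp [  0.1428  15.5502 221.7207] lean -18.12520120330728 side 0.028132761813738798 rod y at rim [  0.1878 -14.4734] F jar [0.8901 5.7642 0.6392] t 21.45
```

>>> apply_moves(moves=[[0,0,0,0,0,0,-1],[0,0,0,0,0,0,-1],[0,0,0,0,0.0009,0.0028,-1],[0,0,0,0,0.0009,0.0028,-1],[0,0,0,0,0.001,0.0028,-1],[0,0,0,0,0.0009,0.0028,-1],[0,0,0,0,0.0009,0.0028,-1],[0,0,0,0,0.0009,0.0028,-1]])

```text
clock: 22.12
tcp_pos: [0.4885, 0.2938, 0.2162]
orientation: [-0.652, -2.968, 0.473]
contact_force: [2.1, 5.1, 1.6]
grip_width: 0.0188
gripper_force: 99.5
```

```bash
python3 st.py|head -1
```

```text
tip mm [  0.6351 -38.5615  38.2959] tcp [  0.45    15.6791 204.1518] lean -18.109519771971048 side 0.0639349965715601 rod y at rim [ 0.5327 -8.5711] F jar [-0.2556  5.485   1.5925] t 22.1167
```

>>> apply_moves(moves=[[0,0,0,0,0.0009,0.0028,-1],[0,0,0,0,0.0009,0.0028,-1],[0,0,0,0,0.0009,0.0028,-1],[0,0,0,0,0.001,0.0028,-1],[0,0,0,0,0.0009,0.0028,-1],[0,0,0,0,0.0009,0.0028,-1],[0,0,0,0,0.0009,0.0028,-1],[0,0,0,0,0,0,-1]])

```text
clock: 22.78
tcp_pos: [0.4883, 0.2937, 0.1949]
orientation: [-0.652, -2.967, 0.474]
contact_force: [3.0, 4.1, -1.5]
grip_width: 0.0186
gripper_force: 98.7
```

```bash
python3 st.py|head -1
```

```text
tip mm [  0.5084 -38.7923  17.1052] tcp [  0.3571  15.5231 182.9366] lean -18.135371284301865 side 0.05228496659762848 rod y at rim [ 0.4054 -1.8154] F jar [ 0.9953  4.9692 -1.4576] t 22.7833
```

>>> apply_moves(moves=[[0,0,0,0,0,0,-1],[0,0,0,0,0,0,-1],[0,0,0,0,0,0,-1],[0,0,0,0,0.004,-0.002,-1],[-0.5,0,0,0,0,0,-1],[-0.5,0,0,0,0,0,-1],[0,0,0,0,-0.009,0,-1],[0,0,0,0,0,0,-1]])

```text
clock: 23.45
tcp_pos: [0.4852, 0.2855, 0.1976]
orientation: [-0.664, -3.004, 0.329]
contact_force: [0.3, -1.3, -1.2]
grip_width: 0.0188
gripper_force: 98.9
```

>>> apply_moves(moves=[[-0.5,0,0,0,0,0,-1],[-0.5,0,0,0,0,0,-1],[0,0,0,0,-0.009,0,-1],[-0.5,0,0,0,0,0,-1],[-0.52,0,0,0,0,0,-1],[0,0,0,0,0,0,-1],[0,0,0,0,0,0,-1],[0,0,0,0,0,0,-1]])

```text
clock: 24.12
tcp_pos: [0.4821, 0.2815, 0.198]
orientation: [-0.673, -3.067, 0.006]
contact_force: [0.7, -0.0, -0.6]
grip_width: 0.0187
gripper_force: 98.9
```

```bash
python3 st.py
```

```text
tip mm [-0.2266  1.1398 11.5445] tcp [ -0.1562   1.7982 186.0432] lean -0.21620107555131118 side -0.023128447370339623 rod y at rim [-0.1788  1.5868] F jar [ 0.6139  0.2798 -0.6285] t 24.1167
shift for jar mm (0, 1, 0) -> [-0.     0.001 -0.   ]
shift for jar mm (0, 0, 1) -> [ 0.    -0.    -0.001]
shift for jar mm (1, 0, 0) -> [-0.001 -0.    -0.   ]
```

>>> apply_moves(moves=[[0,0,0,0,0,-0.015,-1],[0,0,0,0,0,-0.025,-1],[0,0,0,0,0,-0.025,-1],[0,0,0,0,0,-0.025,-1],[0,0,0,0,0,-0.025,-1],[0,0,0,0,0,-0.025,-1],[0,0,0,0,0,-0.025,-1],[0,0,0,0,0,-0.025,-1]])

```text
clock: 24.78
tcp_pos: [0.4821, 0.2821, 0.3893]
orientation: [-0.672, -3.068, 0.005]
contact_force: [0.5, 1.2, -1.4]
grip_width: 0.0187
gripper_force: 98.7
```

>>> apply_moves(moves=[[0,0,-1,0,0,0,-1],[0,0,-1,0,0,0,-1],[0,0,-1,0,0,0,-1],[0,0,-0.82,0,0,0,-1],[0,0,0,-0.0005,-0.03,0,-1],[0,0,0,-0.0006,-0.038,0,-1],[0,0,0,-0.0006,-0.038,0,-1],[0,0,0,-0.0006,-0.038,0,-1]])

```text
clock: 25.45
tcp_pos: [0.4798, 0.1366, 0.3881]
orientation: [-0.048, -3.139, 0.005]
contact_force: [0.3, -0.8, -0.7]
grip_width: 0.0188
gripper_force: 98.7
```

>>> apply_moves(moves=[[0,0,0,-0.0006,-0.038,0,-1],[0,0,0,-0.0006,-0.038,0,-1],[0,0,0,-0.0006,-0.038,0,-1],[0,0,0,-0.0006,-0.038,0,-1],[0,0,0,-0.0006,-0.038,0,-1],[0,0,0,-0.0006,-0.038,0,-1],[0,0,0,-0.0006,-0.038,0,-1],[0,0,0,-0.0006,-0.038,0,-1]])

```text
clock: 26.12
tcp_pos: [0.4748, -0.1678, 0.3889]
orientation: [-0.049, -3.139, 0.003]
contact_force: [2.1, -0.6, -2.7]
grip_width: 0.0187
gripper_force: 98.8
```

>>> apply_moves(moves=[[0,0,0,-0.0003,-0.018,0,-1],[0,0,0,0,0,0,-1],[0,0,0,0,0,0,-1],[0,0,0,0,0,0,-1],[0,0,0,0,0,0,-1],[0,0,0,0,0,0,-1],[0,0,0,0,0,0,-1],[0,0,0,0,0,0,-1]])

```text
clock: 26.78
tcp_pos: [0.4749, -0.1837, 0.3886]
orientation: [-0.049, -3.141, 0.001]
contact_force: [-0.2, -0.0, -1.0]
grip_width: 0.0188
gripper_force: 98.9
```

```bash
cat > v.py <<'E'
from h import *
np.set_printoptions(precision=4,suppress=True)
T=pose();S,D,W=cam("scene"),cam("side"),cam("wrist",T)
print(T,"to target tool:",T[:3,:3].T@(np.array((.4734,-.1869,.1805))-T[:3,3]))
tip=T[:3,3]+T[:3,2]*.1745; hd=T[:3,3]+T[:3,2]*(.1745-.015); ims=[]
for c,K in(("scene",S),("side",D),("wrist",W)):
    im=grab_frame(c); u0,v0=proj(K,hd).astype(int); r=14; p=im[v0-r:v0+r,u0-r:u0+r].astype(int); m=(p[...,2]>150)&(p[...,2]-p[...,0]>8)
    vv,uu=np.nonzero(m); print(c,"pred",proj(K,tip),proj(K,hd),"cream",len(uu),uu.mean()+u0-r,vv.mean()+v0-r,vv.max()+v0-r)
    u,v=proj(K,tip).astype(int); x0=max(0,min(640-132,u-66)); y0=max(0,min(280,v-100))
    ims.append(cv2.resize(im[y0:y0+200,x0:x0+132],(264,400),interpolation=cv2.INTER_CUBIC))
cv2.imwrite("pics/c6.png",np.hstack(ims))
E
python3 v.py
```

```text
[[-0.9995  0.031  -0.0005  0.4749]
 [ 0.031   0.9995 -0.0008 -0.1837]
 [ 0.0005 -0.0008 -1.      0.3886]
 [ 0.      0.      0.      1.    ]] to target tool: [ 0.0013 -0.0031  0.2081]
scene pred [246.3761 218.0566] [245.6444 214.1758] cream 129 245.53488372093022 214.69767441860466 227
side pred [338.7709 290.3235] [338.8376 286.2009] cream 175 338.66285714285715 287.6 295
wrist pred [315.0137 211.9515] [315.0144 215.5596] cream 325 315.28923076923076 213.03692307692307 228
```

View pics/c6.png

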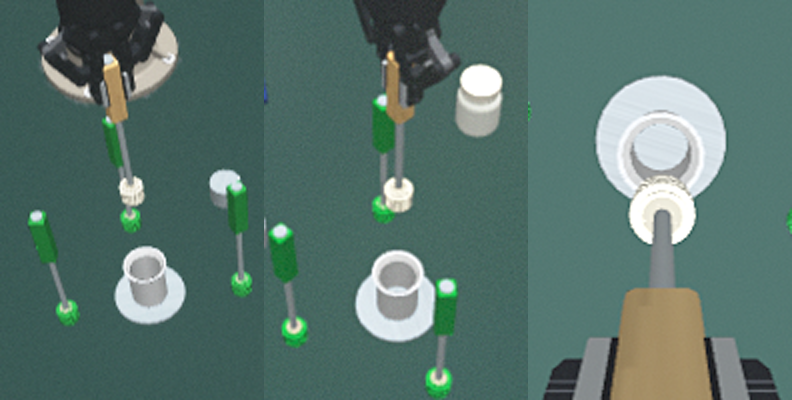

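Brush still straight in the grip, holder empty and upright below it; descend.

>>> apply_moves(moves=[[0,0,0,0.0013,-0.0018,0.015,-1],[0,0,0,0,0,0.025,-1],[0,0,0,0,0,0.025,-1],[0,0,0,0,0,0.025,-1],[0,0,0,0,0,0.025,-1],[0,0,0,0,0,0.02,-1],[0,0,0,0,0,0.015,-1],[0,0,0,0,0,0,-1]])

```text
clock: 27.6
tcp_pos: [0.4714, -0.1855, 0.2357]
orientation: [-0.051, -3.135, 0.001]
contact_force: [-0.0, 1.0, -1.5]
grip_width: 0.0191
gripper_force: 98.9
```

>>> apply_moves(moves=[[0,0,0,0,0,0.015,-1],[0,0,0,0,0,0.015,-1],[0,0,0,0,0,0.01,-1],[0,0,0,0,0,0.008,-1],[0,0,0,0,0,0.004,-1],[0,0,0,0,0,0.002,-1],[0,0,0,0,0,0,-1],[0,0,0,0,0,0,-1]])

```text
clock: 28.27
tcp_pos: [0.4736, -0.1865, 0.1851]
orientation: [0.051, 3.141, -0.002]
contact_force: [0.5, -0.1, -1.2]
grip_width: 0.0189
gripper_force: 98.9
```

```bash
python3 -c "
from h import *
print(pose()[:3,3],telemetry.get_obs()['contact_force'],telemetry.get_obs()['moment'])"
```

```text
[ 0.47363999 -0.18649578  0.18506041] [ 0.51733499 -0.06474824 -1.16638295] [ 0.03602196 -0.01957211 -0.0098347 ]
```

>>> apply_moves(moves=[[0,0,0,0,0,0.002,-1],[0,0,0,0,0,0.002,-1],[0,0,0,0,0,0,-1],[0,0,0,0,0,0,1],[0,0,0,0,0,0,1],[0,0,0,0,0,0,1],[0,0,0,0,0,0,1],[0,0,0,0,0,0,1]])

```text
clock: 28.93
tcp_pos: [0.4733, -0.1863, 0.1806]
orientation: [-0.051, -3.141, 0.001]
contact_force: [0.3, 0.4, 0.5]
grip_width: 0.0778
gripper_force: 0.0
```

>>> apply_moves(moves=[[0,0,0,0,0,0,1],[0,0,0,0,0,-0.01,1],[0,0,0,0,0,-0.02,1],[0,0,0,0,0,-0.03,1],[0,0,0,0,0,-0.03,1],[0,0,0,0,0,-0.03,1],[0,0,0,0,0,-0.03,1],[0,0,0,0,0,0,1]])

```text
clock: 29.6
tcp_pos: [0.4759, -0.1877, 0.337]
orientation: [0.052, 3.132, -0.003]
contact_force: [0.5, -0.3, -0.2]
grip_width: 0.0857
gripper_force: 0.0
```

>>> apply_moves(moves=[[0,0,0,0,0,0,1],[0,0,0,0,0,0,1],[0,0,0,0,0,0,1],[0,0,0,0,0,0,1],[0,0,0,0,0,0,1],[0,0,0,0,0,0,1],[0,0,0,0,0,0,1],[0,0,0,0,0,0,1]])

```text
clock: 30.27
tcp_pos: [0.4732, -0.1862, 0.3303]
orientation: [-0.051, -3.14, 0.002]
contact_force: [-0.6, -0.5, 0.2]
grip_width: 0.0855
gripper_force: 0.0
```

```bash
python3 - <<'E'
from h import *
print(pose()[:3,3])
w=grab_frame("wrist"); s=grab_frame("side"); a=grab_frame("scene")
f=lambda im,x,y:cv2.resize(im[y:y+200,x:x+132],(264,400),interpolation=cv2.INTER_CUBIC)
cv2.imwrite("pics/c7.png",np.hstack([f(a,190,130),f(s,270,220),f(w,250,110)]))
E
```

```text
[ 0.47323182 -0.18618263  0.33029805]
```

View pics/c7.png

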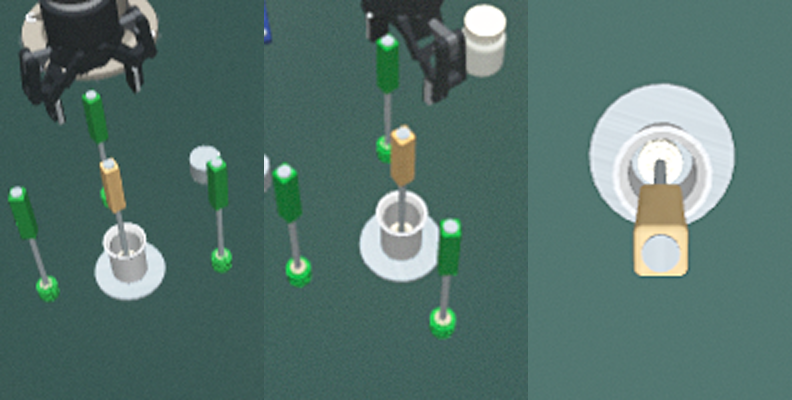

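The brush stands upright in the holder, released, with the gripper open and clear above it.

```bash
python3 -c "
from bench import order
print(order.hand_in())"
```

```text
the job is handed in; nothing more can be done
None
```

I handed the job in at about 30 s of the 72 s, but the hand-in returned no verdict, so I can't say whether it passed. The brush pressed the jar's floor, stroked both inner walls bottom–shoulder–bottom at about 2.5–7 N (wrist reading), and now stands released and upright in its holder.

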